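Top up the nut magazine

ROBOT

A 6-joint arm with a two-finger parallel gripper is mounted at the origin on the work surface. World frame = base frame: x ahead of the robot, y to its left, z up, the work surface at z = 0. Lengths are in m, angles in rad, forces in N, time in s.
With the tool pointing down it reaches from about 0.325 to 0.9 m from the base axis. Payload 6.1 kg.
Tool frame: the origin (TCP) lies midway between the tips of the shut fingers; the grasp point (between the pads) lies 19 mm behind it; x points along the fingers, y is the direction in which the jaws open and shut, and the axes are right-handed (so a half turn about x gives the same grasp; the last joint's range is limited). The gripper opens to 85 mm and grips with 20 to 120 N. Pads are 22 mm wide; open, the fingers measure 114 mm over their backs; the gripper's body (76 mm by 85 mm) begins 54 mm behind the grasp point. The pads swing forward as they close: fully open they stand 13 mm farther back than shut.
Start: joints at [-1.331, 0.22, 1.526, -0, 1.395, -0.126], TCP at [0.224, -0.584, 0.231] pointing down, gripper open.
Joint ranges: [-2.98, 2.98], [-0.91, 2.08], [0.09, 2.57], [-1.24, 4.39], [0.2, 2.65], [-2.68, 2.68]. Speed limits (rad/s): [2.57, 2.57, 3.01, 3.14, 3.14, 3.14].

INTERFACE

Orientations are given as [roll, pitch, yaw] about the fixed x, y, z axes, in that order (R = Rz(yaw) Ry(pitch) Rx(roll)).
In Python, from plant import movep, move_l, set_joints, gripper_to, hold, inverse_kinematics, observe, get_image, get_calibration, Unreachable, job_done gives the robot as it stands. Calls block until the motion is done:
- movep(position, orientation): joint-space move of the TCP to a pose.
- move_l(position, feed=0.15, rotation=None, max_force=None): straight line of the TCP; rotation=None keeps the orientation; feed is the mean speed in m/s. With max_force (N) it stops when the force on the tool has changed by that much, and returns True; else False.
- set_joints(angles): joint-space move.
- gripper_to(opening, f_grip=None): finger opening in m; f_grip is the grip in N (None keeps the last); returns when the fingers have stopped.
- hold(seconds).
- inverse_kinematics(position, orientation): joint angles nearest the present ones, or None.
- observe(): the state.
- get_image(name): name is "scene" or "top"; returns (picture, depth): 480x640x3 uint8, red, green, blue; 480x640 float32, m along the optical axis (not along the pixel's ray), 0 where there is no reading.
- get_calibration(name): a dict with "intrinsics" (3x3 intrinsics, pixels), "world_from_camera" (4x4, takes a point from camera to world coordinates). Camera axes: x right, y down, z forward; pixel columns grow to the right and rows downward; lengths in m; the calibration is good to about 2 mm. A picture is of the moment at which its call begins. get_calibration takes no time and is no camera call.
A pose or a line that the arm cannot do raises Unreachable and nothing moves.
- job_done(): hands the job in, once; it reports no verdict.
The state is a dict: "time_s": time; "q": joint angles; "joint_velocities": joint speeds; "joint_torque": joint torques, N m; "eef_pos": TCP position; "tcp_rot": TCP orientation; "ft_force": force on the tool from outside, world axes, zero at the start; "torque": the same for the moment, N m; "opening": finger opening in m.
Only numpy, scipy, OpenCV 4.12 (cv2) and the standard library are available. Lean on these libraries where they do the work, as an engineer would, in place of code of your own. Each camera call takes 0.05 s, during which the arm holds its last target.

TASK

Gather the hex nuts lying loose on the bench into the blue parts scoop. Then pull the magazine's stiff slide gate open 80 mm, until its front edge is at the black marks on the rails, and pour all the nuts from the scoop into the magazine's rear compartment (any that miss go in too). Finally push the gate fully shut and stand the empty scoop upright on its mat, without disturbing the oil bottle, the wrench or the engine cylinder.

Things in the scene. Friction and masses are not known exactly. Their poses are not given: they have to be found in the camera images.
- cup: open blue parts scoop, 104 long (x) x 64 wide (y) x 56 mm high, walls 4, 150 g, origin under its centre, z up. Flat upright side walls of full length and height at y +-32 (grip across them from above at mid-length); back wall at x -52; floor 4 mm thick to x = 4, then a 30 degree ramp up to the pouring lip (point lip). Empties when tipped 65 to 85 degrees nose down
- lip (a point): middle of the scoop's pouring lip, at x = 52, z = 32 mm in the scoop's axes
- mat: square black rubber mat fixed flat on the bench, 160 x 160 x 3 mm, origin under its centre; the scoop's place
- magazine: grey metal nut magazine fixed on the bench, 140 (x) x 130 (y) mm, 85 high, walls and floor 5 mm, origin under its centre. A divider at x -20 to -14 makes a rear compartment (x -14 to 65, y -60 to 60) and a narrow front one. Rails at y +-61 (10 wide, top z 95) run along the top and out in front to x -175; a black line on each at x -150 marks where the gate's front edge must come
- throat (a point): centre of the rear compartment's mouth, at the gate's upper face, 25.5 mm behind (+x of) the magazine's centre and 90 mm above the bench; axes as the magazine's
- gate (a joint): steel slide gate over the magazine (plate 140 x 110 x 5 mm, top z 90), m: 0 shut, grows as it is pulled towards the magazine's -x, stop at 0.1. At 0.080 its front edge is at the mark: rear compartment uncovered, front one still covered. Stiff: about 10 N to slide; stays where left
- gate_handle (a point): centre of the top of the gate's handle, an upright black block 14 (x) x 44 (y) x 45 mm high standing on the gate, moving with it; axes as the magazine's
- nut1: steel hex nut, 18 mm across flats (21 mm across corners), 14 mm thick, 25 g; origin at its centre, z along its bore, x square to one pair of flats (flats every 60 degrees about z); starts in the scoop
- nut2: steel hex nut, 18 mm across flats (21 mm across corners), 14 mm thick, 25 g; origin at its centre, z along its bore, x square to one pair of flats (flats every 60 degrees about z); starts in the scoop
- nut3: steel hex nut, 18 mm across flats (21 mm across corners), 14 mm thick, 25 g; origin at its centre, z along its bore, x square to one pair of flats (flats every 60 degrees about z); starts in the scoop
- nut4: steel hex nut, 18 mm across flats (21 mm across corners), 14 mm thick, 25 g; origin at its centre, z along its bore, x square to one pair of flats (flats every 60 degrees about z); starts loose on the bench (may be absent)
- nut5: steel hex nut, 18 mm across flats (21 mm across corners), 14 mm thick, 25 g; origin at its centre, z along its bore, x square to one pair of flats (flats every 60 degrees about z); starts loose on the bench (may be absent)
- nut6: steel hex nut, 18 mm across flats (21 mm across corners), 14 mm thick, 25 g; origin at its centre, z along its bore, x square to one pair of flats (flats every 60 degrees about z); starts loose on the bench (may be absent)
- nut7: steel hex nut, 18 mm across flats (21 mm across corners), 14 mm thick, 25 g; origin at its centre, z along its bore, x square to one pair of flats (flats every 60 degrees about z); starts loose on the bench (may be absent)
- oiler: closed white oil bottle, 52 mm diameter, 100 mm high, origin under it: bystander
- wrench: steel wrench 140 mm long lying on the bench, origin under its middle: bystander
- engine: small finned aluminium engine cylinder, 100 x 90 mm foot, 80 mm high, origin under its centre: bystander

How it is judged:
On the way, in this order (a step that is already met when the one before it is completed fails the run):
1. every nut is in the scoop (x of nut1 in the frame of cup between -0.056 and 0.056 m and y of nut1 in the frame of cup between -0.034 and 0.034 m and z of nut1 in the frame of cup between 0 and 0.085 m and x of nut2 in the frame of cup between -0.056 and 0.056 m and y of nut2 in the frame of cup between -0.034 and 0.034 m and z of nut2 in the frame of cup between 0 and 0.085 m and x of nut3 in the frame of cup between -0.056 and 0.056 m and y of nut3 in the frame of cup between -0.034 and 0.034 m and z of nut3 in the frame of cup between 0 and 0.085 m and x of nut4 in the frame of cup between -0.056 and 0.056 m and y of nut4 in the frame of cup between -0.034 and 0.034 m and z of nut4 in the frame of cup between 0 and 0.085 m and x of nut5 in the frame of cup between -0.056 and 0.056 m and y of nut5 in the frame of cup between -0.034 and 0.034 m and z of nut5 in the frame of cup between 0 and 0.085 m and x of nut6 in the frame of cup between -0.056 and 0.056 m and y of nut6 in the frame of cup between -0.034 and 0.034 m and z of nut6 in the frame of cup between 0 and 0.085 m and x of nut7 in the frame of cup between -0.056 and 0.056 m and y of nut7 in the frame of cup between -0.034 and 0.034 m and z of nut7 in the frame of cup between 0 and 0.085 m), for 0.2 s.
2. the gate is open to the mark, 80 mm within 8 (value of joint gate between 0.072 and 0.088 m), for 0.3 s.
3. the scoop is tipped over the open rear compartment (angle between cup's own z axis and vertical above 0.7 rad and horizontal distance between cup and throat below 0.16 m and value of joint gate above 0.065 m), for 0.1 s.
4. every nut is in the rear compartment (x of nut1 in the frame of magazine between -0.018 and 0.068 m and y of nut1 in the frame of magazine between -0.063 and 0.063 m and z of nut1 in the frame of magazine between 0 and 0.083 m and x of nut2 in the frame of magazine between -0.018 and 0.068 m and y of nut2 in the frame of magazine between -0.063 and 0.063 m and z of nut2 in the frame of magazine between 0 and 0.083 m and x of nut3 in the frame of magazine between -0.018 and 0.068 m and y of nut3 in the frame of magazine between -0.063 and 0.063 m and z of nut3 in the frame of magazine between 0 and 0.083 m and x of nut4 in the frame of magazine between -0.018 and 0.068 m and y of nut4 in the frame of magazine between -0.063 and 0.063 m and z of nut4 in the frame of magazine between 0 and 0.083 m and x of nut5 in the frame of magazine between -0.018 and 0.068 m and y of nut5 in the frame of magazine between -0.063 and 0.063 m and z of nut5 in the frame of magazine between 0 and 0.083 m and x of nut6 in the frame of magazine between -0.018 and 0.068 m and y of nut6 in the frame of magazine between -0.063 and 0.063 m and z of nut6 in the frame of magazine between 0 and 0.083 m and x of nut7 in the frame of magazine between -0.018 and 0.068 m and y of nut7 in the frame of magazine between -0.063 and 0.063 m and z of nut7 in the frame of magazine between 0 and 0.083 m), for 0.2 s.
At the end, for the whole second after the job is handed in: All nuts lie in the rear compartment, the gate is shut to within 6 mm, the scoop stands upright (within 0.1 rad) on the mat with its centre within 60 mm of the mat's centre along each of the mat's sides, and all is at rest (all of step 4 and value of joint gate below 0.006 m and x of cup in the frame of mat between -0.06 and 0.06 m and y of cup in the frame of mat between -0.06 and 0.06 m and angle between cup's own z axis and vertical below 0.1 rad and z of cup in the frame of mat below 0.01 m and linear speed of each of nut1, nut2, nut3, nut4, nut5, nut6, nut7, cup below 0.03 m/s); the robot touches nothing.
It fails at once if the oil bottle is disturbed (moved more than 30 mm) (distance of oiler from where it was at the start of the episode above 0.03 m).
It fails at once if the wrench is disturbed (moved more than 30 mm) (distance of wrench from where it was at the start of the episode above 0.03 m).
It fails at once if the engine cylinder is disturbed (moved more than 30 mm) (distance of engine from where it was at the start of the episode above 0.03 m).
Of nut4, nut5, nut6, nut7 only 2 to 4 are there at a start; the rules pass over those that are not, and their reading is None.
At some moment in a run one of nut4, nut5, nut6, nut7, cup may be knocked a few centimetres aside while the robot is not near it.
It also fails if it takes over 210 s, if anything falls off the work surface, if the arm or the gripper's body presses on something with over 40 N, if the wrist force passes 120 N, or if a joint passes its speed limit or range.

## Working session

There is one attempt and no reset: what is moved stays moved. The work goes in short steps, each a Python script; the robot and the scene stay as the last script left them, time stands still between calls to the robot, and variables do not carry over. Pictures are saved under pics/ and viewed, and the job is handed in when it is done.

```bash
ls; mkdir -p pics
cat > h.py <<'E'
import numpy as np, cv2
from plant import *
def shot(name,tag):
    im,d=get_image(name); cv2.imwrite(f'pics/{tag}.png',im[:,:,::-1]); np.save(f'pics/{tag}.npy',d); return im,d
def world(name,d,u,v):
    c=get_calibration(name);K=c['intrinsics'];T=c['world_from_camera']
    z=d[v,u]; p=np.array([(u-K[0][2])/K[0][0]*z,(v-K[1][2])/K[1][1]*z,z,1]); return (np.array(T)@p)[:3]
def cloud(name,d):
    c=get_calibration(name);K=np.array(c['intrinsics']);T=np.array(c['world_from_camera'])
    v,u=np.mgrid[:480,:640]
    P=np.stack([(u-K[0,2])/K[0,0]*d,(v-K[1,2])/K[1,1]*d,d],-1)
    W=P@T[:3,:3].T+T[:3,3]; W[d==0]=np.nan; return W
E
python3 - <<'E'
from h import *
for n in ['scene','top']:
    shot(n,n+'0'); c=get_calibration(n); print(n,np.round(c['intrinsics'],1).tolist(),np.round(c['world_from_camera'],3).tolist())
o=observe();print({k:np.round(v,3).tolist() for k,v in o.items()})
E
```

```text
pics
scene [[584.2, 0.0, 319.2], [0.0, 584.2, 233.8], [0.0, 0.0, 1.0]] [[-0.274, 0.77, -0.576, 1.199], [0.962, 0.213, -0.173, 0.153], [-0.01, -0.601, -0.799, 0.924], [0.0, 0.0, 0.0, 1.0]]
top [[573.4, 0.0, 317.4], [0.0, 573.4, 234.5], [0.0, 0.0, 1.0]] [[0.005, -0.986, 0.166, 0.47], [-1.0, -0.008, -0.021, -0.001], [0.023, -0.166, -0.986, 1.068], [0.0, 0.0, 0.0, 1.0]]
{'time_s': 0.1, 'q': [-1.331, 0.221, 1.528, -0.0, 1.395, -0.126], 'joint_velocities': [-0.002, 0.0, -0.001, 0.002, 0.0, 0.0], 'joint_torque': [0.001, -49.824, -39.055, -0.0, 0.006, -0.0], 'eef_pos': [0.223, -0.583, 0.23], 'tcp_rot': [-1.683, 1.569, 1.825], 'ft_force': [-0.469, 0.132, -0.358], 'torque': [-0.046, -0.001, -0.004], 'opening': 0.085}
```

View pics/scene0.png

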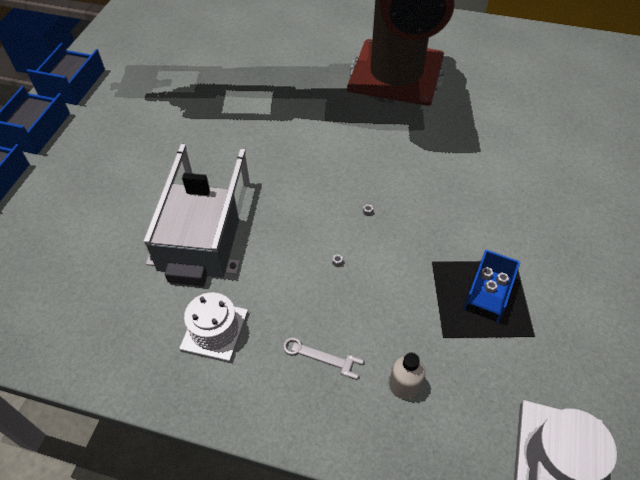

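View pics/top0.png

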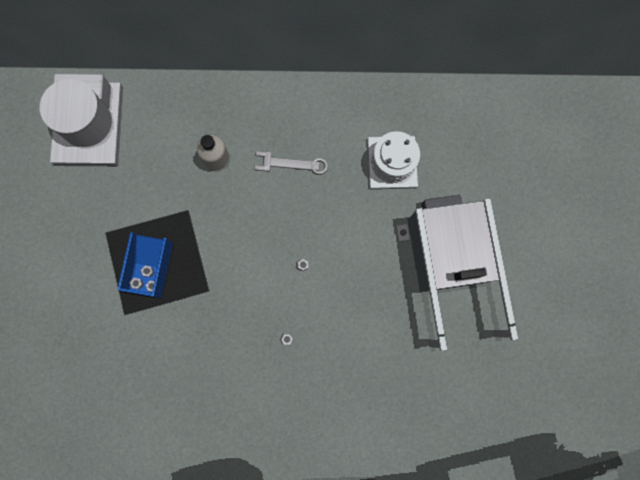

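Run:
```python
from h import *
t=cv2.imread('pics/top0.png');s=cv2.imread('pics/scene0.png')
a=cv2.convertScaleAbs(t[180:360,380:540],alpha=1.8);a=cv2.resize(a,None,fx=2.5,fy=2.5,interpolation=2)
b=cv2.resize(t[200:320,100:220],(450,450),interpolation=2)
o=np.hstack([a[:450,:350],b]);cv2.imwrite('pics/c1.png',o)
b=cv2.convertScaleAbs(s[130:300,130:280],alpha=1.8);b=cv2.resize(b,None,fx=3,fy=3,interpolation=2);cv2.imwrite('pics/c2.png',b)
W=cloud('top',np.load('pics/top0.npy'))
S=cloud('scene',np.load('pics/scene0.npy'))
for n,(u,v) in dict(nA=(303,265),nB=(287,339),box=(440,201),blob=(403,232),mat1=(190,213),mat2=(206,290),mat3=(126,312),mat4=(108,234),handle=(467,275),gate=(460,235)).items(): print(n,W[v,u].round(4))
for n,(u,v) in dict(nA=(337,260),nB=(368,210),blob=(233,266),hand=(196,180)).items(): print(n,S[v,u].round(4))
# all things above bench 6..40mm
for nm,X in (('top',W),('scene',S)):
    m=((X[...,2]>.007)&(np.hypot(X[...,0],X[...,1])>.2)&(X[...,2]<.3)).astype(np.uint8)
    n,l,st,ce=cv2.connectedComponentsWithStats(m)
    for i in range(1,n):
        if st[i,4]>15: p=X[l==i]; print(nm,st[i],p.mean(0).round(4),p.min(0).round(3),p.max(0).round(3))
```

```text
nA [0.59   0.0029 0.0123]
nB [0.4553 0.0306 0.0152]
box [ 0.7085 -0.2499  0.0353]
blob [ 0.6539 -0.1842  0.0108]
mat1 [0.6878 0.2166 0.0043]
mat2 [0.5432 0.1808 0.007 ]
mat3 [0.5024 0.3261 0.0015]
mat4 [0.6462 0.3668 0.0053]
handle [ 0.5616 -0.2665  0.1348]
gate [ 0.635  -0.2688  0.0936]
nA [0.5951 0.0056 0.0152]
nB [0.4609 0.0343 0.0149]
blob [ 0.6575 -0.1802  0.0104]
hand [ 0.5705 -0.2692  0.1318]
top [  40   74   83   92 6385] [0.8482 0.4057 0.0629] [0.778 0.356 0.007] [0.94  0.48  0.106]
top [ 368  132   52   57 2592] [ 0.7801 -0.1615  0.0509] [ 0.738 -0.213  0.007] [ 0.842 -0.12   0.086]
top [197 135  32  35 850] [0.788  0.1681 0.0663] [0.77  0.147 0.008] [0.82  0.198 0.107]
top [254 151  74  24 539] [0.786  0.0317 0.0091] [ 0.765 -0.041  0.007] [0.81  0.098 0.015]
top [ 408  195  110  156 8386] [ 0.6053 -0.2652  0.0861] [ 0.439 -0.36   0.007] [ 0.721 -0.193  0.141]
top [399 226   8  11  41] [ 0.6554 -0.1841  0.0094] [ 0.647 -0.19   0.007] [ 0.665 -0.177  0.013]
top [ 118  230   55   68 2422] [0.5864 0.2876 0.031 ] [0.529 0.246 0.007] [0.654 0.34  0.065]
top [298 259  10  12  87
[... 537 characters left out ...]
[0.465 0.043 0.02 ]
scene [ 463  249   58   73 2067] [0.5756 0.2908 0.0299] [0.528 0.248 0.007] [0.643 0.327 0.065]
scene [333 254  10  11  87] [0.5921 0.0056 0.0141] [ 0.581 -0.004  0.008] [0.601 0.014 0.019]
scene [228 262   9   7  35] [ 0.6551 -0.1826  0.0097] [ 0.647 -0.19   0.007] [ 0.662 -0.175  0.014]
scene [ 180  292   68   70 3250] [ 0.802  -0.1559  0.0481] [ 0.738 -0.209  0.007] [ 0.842 -0.117  0.085]
scene [284 337  80  41 591] [0.7871 0.0361 0.0087] [ 0.767 -0.039  0.007] [0.811 0.1   0.014]
scene [ 390  352   35   47 1252] [0.8088 0.1743 0.0634] [0.775 0.149 0.007] [0.824 0.201 0.104]
scene [ 515  400  102   80 6605] [0.8572 0.4042 0.0781] [0.777 0.359 0.007] [0.912 0.479 0.106]
```

View pics/c1.png

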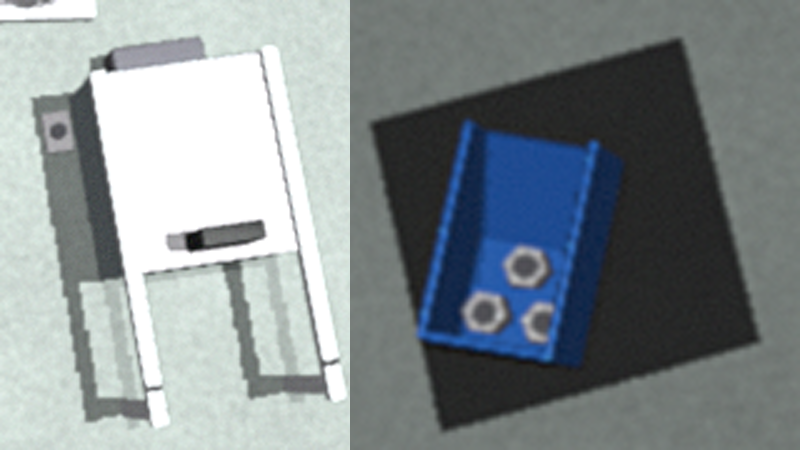

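View pics/c2.png

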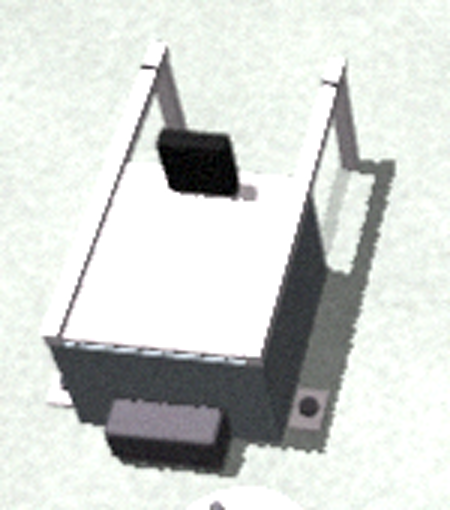

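```bash
cat >> h.py <<'E'
def rect(P):
    (c,s,a)=cv2.minAreaRect((P[:,:2]*1000).astype(np.float32)); return np.round(c,1),np.round(s,1),round(a,2)
def scoop(tag='',use=('top','scene'),show=True):
    out=[]
    for n in use:
        im,d=get_image(n); W=cloud(n,d); h=cv2.cvtColor(im,cv2.COLOR_RGB2HSV)
        m=(h[...,0]>100)&(h[...,0]<130)&(h[...,1]>100)&(W[...,0]>.3)&(W[...,1]>-.6)
        P=W[m]; R=P[(P[:,2]>.05)&(P[:,2]<.068)]
        # trim by local density
        r=rect(R); out.append((r,len(R)))
        if show: print(n,r,len(R))
    return out
E
python3 - <<'E'
from h import *
scoop()
for n in ('top','scene'):
    W=cloud(n,np.load(f'pics/{n}0.npy'))
    box=(W[...,0]>.4)&(W[...,0]<.75)&(W[...,1]<-.12)&(W[...,1]>-.4)
    R=W[box&(W[...,2]>.089)&(W[...,2]<.101)]; print(n,'rails+gate',rect(R))
    R=W[box&(W[...,2]>.118)]; print('handle',rect(R),R.mean(0),len(R), np.percentile(R[:,2],95))
t=cv2.imread('pics/top0.png')
o=np.hstack([cv2.resize(t[v-10:v+10,u-10:u+10],(400,400),interpolation=2) for u,v in((303,265),(287,339))]);cv2.imwrite('pics/c3.png',o)
E
```

```text
top (array([585.3, 285.9]), array([ 66. , 103.8]), 80.68) 508
scene (array([584.5, 288. ]), array([ 64.1, 106.2]), 80.7) 414
top rails+gate (array([ 569.5, -276.3]), array([244.9, 133.8]), 8.42)
handle (array([ 565.1, -276.1]), array([14.2, 44.1]), 8.79) [ 0.56444282 -0.27454179  0.13460305] 256 0.1384583544440179
scene rails+gate (array([ 569.6, -274.4]), array([247.5, 134.5]), 8.48)
handle (array([ 565.7, -274.3]), array([17.7, 44. ]), 9.73) [ 0.56799429 -0.27270114  0.13102858] 284 0.13798643387055323
```

View pics/c3.png

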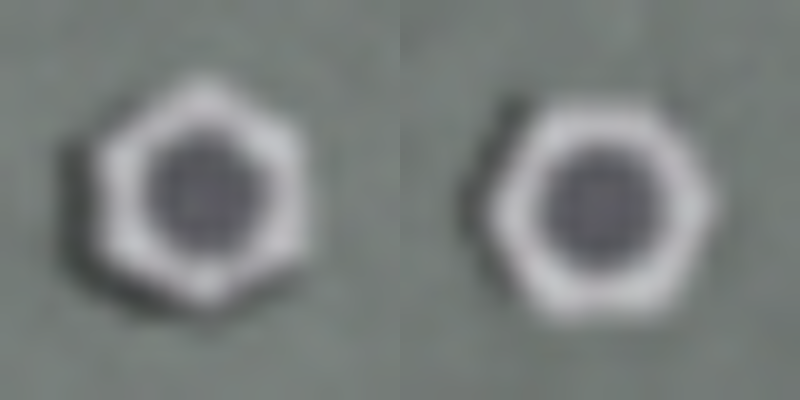

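```bash
cat >> h.py <<'E'
import warnings; warnings.filterwarnings('ignore')
from scipy.spatial.transform import Rotation as Ro
def eul(R): return Ro.from_matrix(R).as_euler('xyz').tolist()
def down(j):
    c,s=np.cos(j),np.sin(j); return eul(np.array([[0,c,s],[0,s,-c],[-1,0,0.]]))
MYAW=np.deg2rad(8.45); MO=np.array([.6215,-.2676])
def mag(x,y,z): c,s=np.cos(MYAW),np.sin(MYAW); return np.array([MO[0]+c*x-s*y,MO[1]+s*x+c*y,z])
LIP=np.array([.052,0,.032])
def scoop_pose(lip,psi,tip,g,flip=1):
    """tool pose with scoop lip at lip; g=TCP in scoop frame"""
    R=(Ro.from_euler('z',psi)*Ro.from_euler('y',tip)).as_matrix()
    o=np.asarray(lip)-R@LIP
    Rt=R@np.array([[0,0,-flip],[0,flip,0],[-1,0,0.]])  # cols: x=-z, y=flip*y, z=x cross y
    assert np.allclose(np.cross(Rt[:,0],Rt[:,1]),Rt[:,2])
    return o+R@g, eul(Rt), o
E
python3 - <<'E'
from h import *
g=np.array([0,0,.012])
for d in (0,90,180,-90,135,-135,45,-45):
  for fl in (1,-1):
    psi=MYAW+np.deg2rad(d); row=[]
    for tip in (0,25,50,75,83):
        u=np.array([np.cos(psi),np.sin(psi),0])
        lip=mag(.0255,0,.125)-u*.01
        p,e,o=scoop_pose(lip,psi,np.deg2rad(tip),g,fl)
        q=inverse_kinematics(p.tolist(),e); row.append(None if q is None else np.round(q,2).tolist())
    print(d,fl,row)
E
```

```text
Traceback (most recent call last):
  File "h.py", line 38, in scoop_pose
    assert np.allclose(np.cross(Rt[:,0],Rt[:,1]),Rt[:,2])
           ~~~~~~~~~~~^^^^^^^^^^^^^^^^^^^^^^^^^^^^^^^^^^^
AssertionError
```

```bash
sed -i 's/\[\[0,0,-flip\]/[[0,0,flip]/' h.py
python3 - <<'E'
from h import *
g=np.array([0,0,.012])
for d in (0,90,180,-90,135,-135,45,-45):
  for fl in (1,-1):
    psi=MYAW+np.deg2rad(d); row=[]
    for tip in (0,25,50,75,83):
        u=np.array([np.cos(psi),np.sin(psi),0])
        lip=mag(.0255,0,.125)-u*.01
        p,e,o=scoop_pose(lip,psi,np.deg2rad(tip),g,fl)
        q=inverse_kinematics(p.tolist(),e); row.append(None if q is None else np.round(q,2).tolist())
    print(d,fl,row)
for j in (-99.3,80.7):
    for z in (.1,.25,.3):
        print(j,inverse_kinematics([.585,.287,z],down(np.deg2rad(j))))
E
```

```text
0 1 [[-0.56, 0.38, 1.57, 0.0, 1.19, -2.28], [-0.44, 0.65, 1.21, -0.24, 1.65, -2.13], [-0.36, 1.0, 0.79, -0.45, 2.11, -2.16], [-0.32, 1.43, 0.24, -0.89, 2.55, -2.5], None]
0 -1 [[-0.56, 0.38, 1.57, 0.0, 1.19, 0.87], [-0.44, 0.65, 1.21, -0.24, 1.65, 1.01], [-0.36, 1.0, 0.79, -0.45, 2.11, 0.98], [-0.32, 1.43, 0.24, -0.89, 2.55, 0.64], None]
90 1 [[-0.57, 0.57, 1.31, 0.0, 1.26, 2.43], None, None, None, None]
90 -1 [[-0.57, 0.57, 1.31, 0.0, 1.26, -0.72], [-0.41, 0.43, 1.53, -0.44, 0.99, -0.35], [-0.24, 0.42, 1.67, -1.05, 0.96, 0.21], None, None]
180 1 [[-0.45, 0.62, 1.24, 0.0, 1.28, 0.97], [-0.57, 0.37, 1.61, 0.38, 0.86, 0.65], [-0.72, 0.25, 1.9, 1.14, 0.7, -0.11], [-0.85, 0.36, 2.05, 1.82, 1.0, -0.83], [-0.88, 0.44, 2.06, 1.95, 1.15, -0.97]]
180 -1 [[-0.45, 0.62, 1.24, 0.0, 1.28, -2.17], [-0.57, 0.37, 1.61, 0.38, 0.86, -2.49], None, [-0.85, 0.36, 2.05, 1.82, 1.0, 2.31], [-0.88, 0.44, 2.06, 1.95, 1.15, 2.17]]
-90 1 [[-0.43, 0.43, 1.51, 0.0, 1.2, -0.57], [-0.58, 0.6, 1.29, 0.32, 1.56, -0.78], [-0.69, 0.84, 1.04, 0.58, 1.92, -0.83], [-0.76, 1.13, 0.78, 0.88, 2.25, -0.72], [-0.77, 1.22, 0.7,
[... 1431 characters left out ...]
.18, 0.05, 1.72, 1.69], [-0.53, 1.05, 0.7, 0.11, 2.26, 1.71], None, None]
-99.3 [ 3.35179015e-01  3.99379055e-01  1.56082912e+00 -4.44089210e-16
  1.18138448e+00  2.06829096e+00]
-99.3 [ 3.35179015e-01  2.72352023e-01  1.42969441e+00 -4.44089210e-16
  1.43954622e+00  2.06829096e+00]
-99.3 [ 3.35179015e-01  2.50226041e-01  1.36372795e+00 -4.44089210e-16
  1.52763866e+00  2.06829096e+00]
80.7 [ 3.35179015e-01  3.99379055e-01  1.56082912e+00 -4.44089210e-16
  1.18138448e+00 -1.07330169e+00]
80.7 [ 3.35179015e-01  2.72352023e-01  1.42969441e+00 -4.44089210e-16
  1.43954622e+00 -1.07330169e+00]
80.7 [ 3.35179015e-01  2.50226041e-01  1.36372795e+00 -4.44089210e-16
  1.52763866e+00 -1.07330169e+00]
```

```bash
cat >> h.py <<'E'
SC=dict(c=np.array([.585,.287]),yaw=np.deg2rad(-9.3))
def pick(x,y,j):
    movep([x,y,.12],down(j)); gripper_to(.045,40); move_l([x,y,.004],feed=.12,max_force=15)
    gripper_to(0.0,40); o=observe(); print('grip',o['opening'],o['eef_pos'],o['time_s'])
    move_l([x,y,.15],feed=.2); o=observe(); print('lift',o['opening'],o['time_s']); return o['opening']
def best_j(x,y,js):
    q0=np.array(observe()['q']); c=[]
    for j in js:
        q=inverse_kinematics([x,y,.1],down(j))
        if q is not None: c.append((abs(q[5]),j))
    return min(c)[1]
def drop(sx,sy,z=.06):
    y=SC['yaw']; p=SC['c']+np.array([np.cos(y)*sx-np.sin(y)*sy,np.sin(y)*sx+np.cos(y)*sy])
    j=best_j(*p,[y,y+np.pi])
    movep([*p,.16],down(j)); move_l([*p,z],feed=.15,max_force=15); gripper_to(.034,40); move_l([*p,.16],feed=.2)
E
python3 - <<'E'
from h import *
x,y=.5913,.0047
j=best_j(x,y,np.deg2rad([90,-90,30,150,-30,-150])); print(np.rad2deg(j))
pick(x,y,j)
shot('scene','s1');shot('top','t1')
E
```

```text
-29.999999999999996
grip 0.01619445846959932 [0.59221989 0.00457733 0.0051163 ] 4.6417
lift 0.016331153075980914 5.525
```

View pics/s1.png

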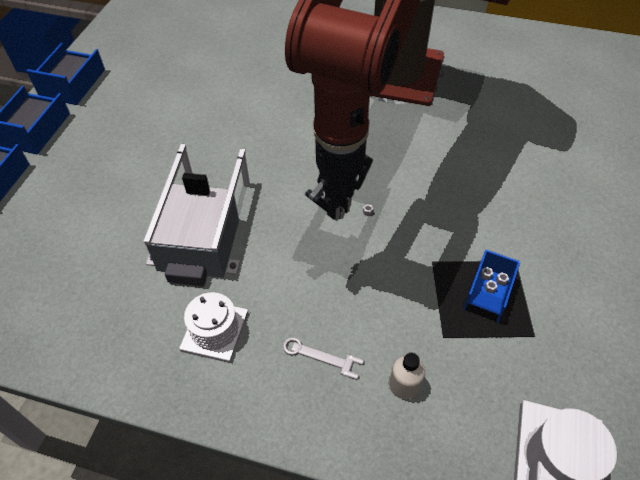

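```bash
python3 - <<'E'
from h import *
drop(0.004,0,.048)
x,y=.4556,.032
movep([x,y+.0,.25],down(np.pi)) if False else None
im,d=shot('scene','s2')
W=cloud('scene',d); m=(W[...,2]>.007)&(W[...,2]<.03)&(abs(W[...,0]-x)<.06)&(abs(W[...,1]-y)<.06); print(W[m].mean(0),m.sum())
print(observe()['time_s'])
E
python3 - <<'E'
import cv2
s=cv2.imread('pics/s2.png');cv2.imwrite('pics/c4.png',cv2.resize(s[180:340,330:550],None,fx=3,fy=3,interpolation=2))
E
```

```text
[0.45631573 0.03305817 0.01360972] 81
8.6917
```

View pics/c4.png

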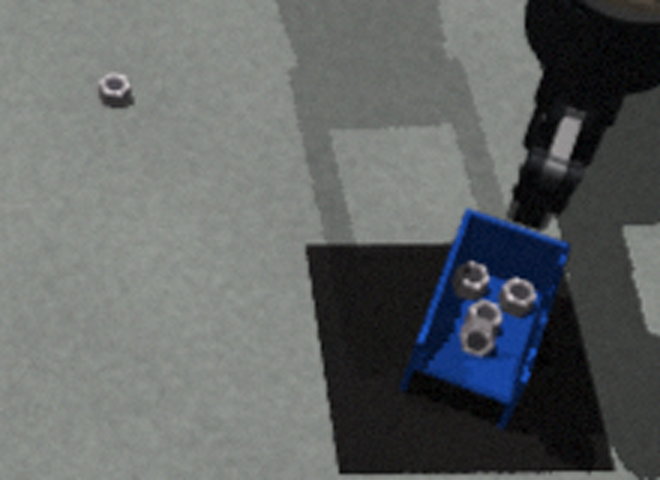

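Run:
```python
from h import *
x,y=.4558,.0322
j=best_j(x,y,np.deg2rad([0,180,60,-60,120,-120])); print(np.rad2deg(j))
if pick(x,y,j)>.01:
    scoop(use=('scene',))
    drop(0.004,-.004,.052)
movep([.45,-.1,.3],down(0))
shot('scene','s3');shot('top','t3'); scoop(); print(observe()['time_s'])
import cv2
s=cv2.imread('pics/s3.png');t=cv2.imread('pics/t3.png')
cv2.imwrite('pics/c5.png',np.hstack([cv2.resize(s[230:350,420:550],(390,360),interpolation=2),cv2.resize(t[200:320,90:220],(390,360),interpolation=2)]))
```

```text
0.0
grip 0.01616872303995094 [0.45659824 0.03211975 0.0048912 ] 11.55
lift 0.016797253208873927 12.4333
scene (array([585.2, 287.9]), array([ 64. , 107.4]), 80.69) 400
top (array([585.2, 285.9]), array([ 65.8, 103.8]), 80.67) 510
scene (array([585.2, 287.8]), array([ 63.9, 105.7]), 80.76) 401
17.2333
```

View pics/c5.png

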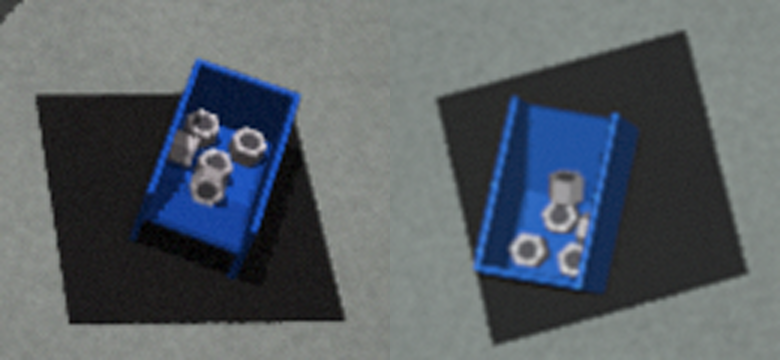

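View pics/t3.png

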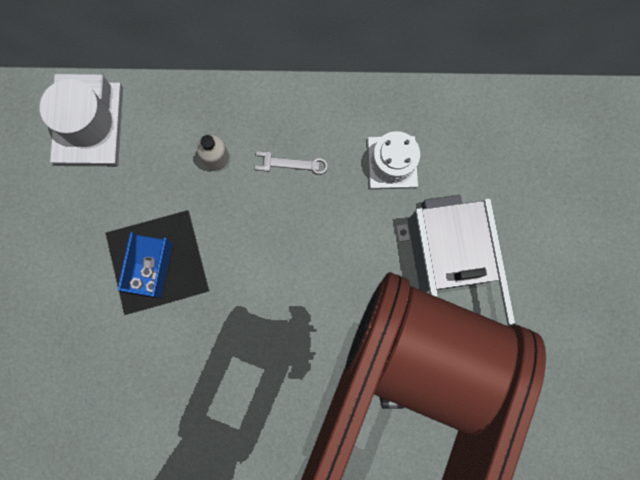

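Run:
```python
from h import *
h=np.array([.5654,-.2752])
js=[MYAW,MYAW+np.pi,MYAW-np.pi]; j=best_j(*h,js); print(np.rad2deg(j))
movep([*h,.22],down(j)); gripper_to(.06,80)
print(move_l([*h,.100],feed=.1,max_force=15))
gripper_to(0,80); o=observe(); print(o['opening'],o['eef_pos'],o['ft_force'])
p=np.array(o['eef_pos'])
d=.081*np.array([np.cos(MYAW),np.sin(MYAW)])
print(move_l([p[0]-d[0],p[1]-d[1],p[2]],feed=.05,max_force=60))
o=observe(); print(o['opening'],o['eef_pos'],o['ft_force'],o['time_s'])
gripper_to(.06); e=o['eef_pos']; move_l([e[0],e[1],.22],feed=.2)
movep([.45,.1,.3],down(0))
shot('scene','s4');shot('top','t4')
for n,f in (('scene','s4'),('top','t4')):
    W=cloud(n,np.load(f'pics/{f}.npy'))
    R=W[(W[...,0]>.4)&(W[...,0]<.6)&(W[...,1]<-.2)&(W[...,1]>-.36)&(W[...,2]>.118)&(W[...,2]<.15)]; print(rect(R),len(R))
print(observe()['time_s'])
```

```text
8.45
False
0.012746748869618052 [ 0.56553863 -0.27529317  0.10050552] [-1.36383279  0.83693961  3.66470238]
False
0.012925274539259953 [ 0.48706664 -0.28708345  0.10051021] [ 7.67772193  0.98381679 -3.14702265] 22.1083
(array([ 487.1, -286.3]), array([17.7, 44.5]), 9.77) 265
(array([ 486.9, -288.5]), array([14. , 45.2]), 8.48) 262
24.9417
```

View pics/t4.png

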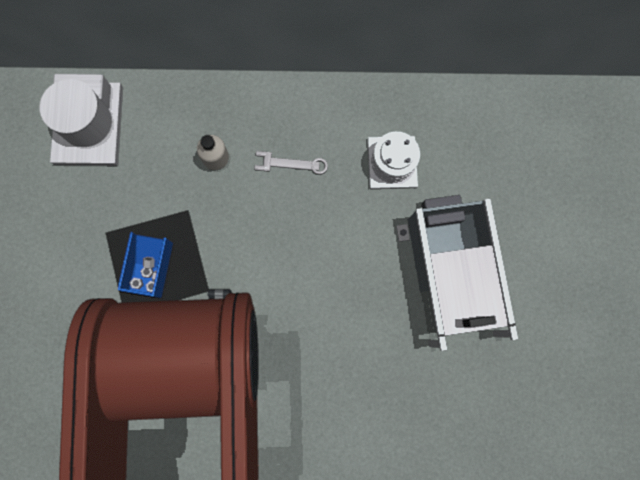

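View pics/s4.png

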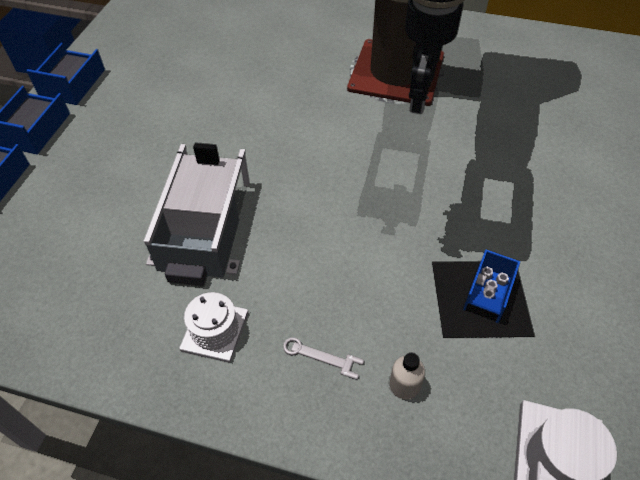

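Run:
```python
from h import *
import cv2
t=cv2.imread('pics/t4.png');s=cv2.imread('pics/s4.png')
cv2.imwrite('pics/c6.png',np.hstack([cv2.resize(t[185:285,400:510],(440,400),interpolation=2),cv2.resize(s[180:290,140:250],(400,400),interpolation=2)[:,:360]]))
sc=scoop()
c=(sc[0][0][0]+sc[1][0][0])/2000; yaw=np.deg2rad((sc[0][0][2]+sc[1][0][2])/2-90); print(c,np.rad2deg(yaw))
j=yaw+np.pi/2
gripper_to(.085,70)
movep([*c,.2],down(j))
print(move_l([*c,.015],feed=.1,max_force=15))
gripper_to(0,70); o=observe(); print(o['opening'],o['eef_pos'],o['ft_force'])
print(move_l([*c,.06],feed=.05)); hold(.2); o=observe(); print(o['opening'],o['ft_force'],o['time_s'])
shot('scene','s5')
cv2.imwrite('pics/c7.png',cv2.resize(cv2.imread('pics/s5.png')[150:350,400:600],(600,600),interpolation=2))
```

```text
top (array([585. , 285.9]), array([ 65.3, 103.7]), 80.17) 524
scene (array([584.3, 288. ]), array([ 64. , 107.1]), 80.71) 413
[0.58465 0.28695] -9.560000000000002
False
0.06342472743006296 [0.5852238  0.28714889 0.01571369] [-0.20328751  0.07474095  2.70155692]
False
0.06337184441296162 [-0.50836128  0.16180691 -2.98912585] 30.0333
```

View pics/c6.png

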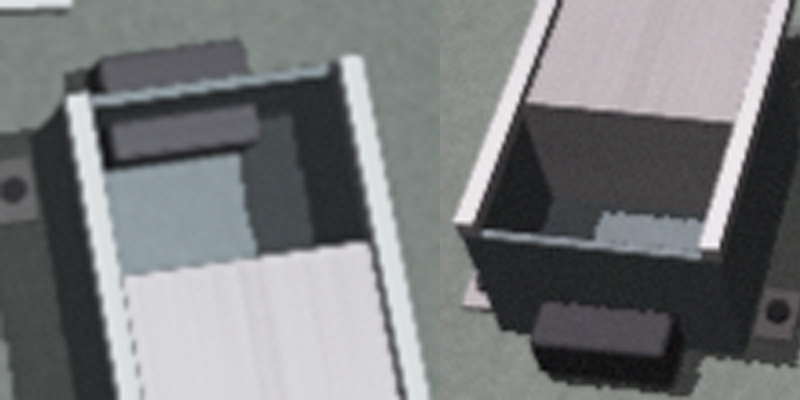

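View pics/c7.png

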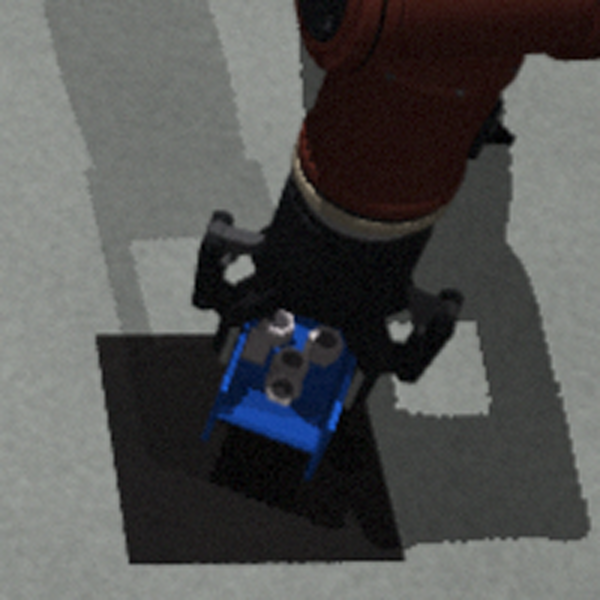

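```bash
cat >> h.py <<'E'
G=np.array([0,0,.0125]); PSI=MYAW-np.pi/2
def pp(ly,lz,tip,lx=.0255): 
    p,e,o=scoop_pose(mag(lx,ly,lz),PSI,np.deg2rad(tip),G,1); return p.tolist(),e
E
python3 - <<'E'
from h import *
e=observe()['eef_pos']
move_l([e[0],e[1],.25],feed=.2)
p,r=pp(.03,.26,0); print(p,inverse_kinematics(p,r))
movep(p,r)
p,r=pp(.025,.22,30); print(inverse_kinematics(p,r)); move_l(p,feed=.1,rotation=r)
p,r=pp(.02,.135,38); move_l(p,feed=.1,rotation=r)
o=observe();print(o['opening'],o['ft_force'],o['time_s'])
shot('scene','s6');shot('top','t6')
s=cv2.imread('pics/s6.png');t=cv2.imread('pics/t6.png')
cv2.imwrite('pics/c8.png',np.hstack([cv2.resize(s[80:340,80:340],(400,400),interpolation=2),cv2.resize(t[120:380,350:610],(400,400),interpolation=2)]))
E
```

```text
[0.6346735894919004, -0.18274302303346596, 0.24050000000000002] [-0.39964001  0.29878468  1.41528183  0.          1.42752615 -0.54712033]
[-0.59343661  0.5409699   1.2023573   0.38474065  1.75564316 -0.73847924]
0.06352020689213633 [ 0.60300262  0.13184483 -2.93569536] 34.5083
```

View pics/c8.png

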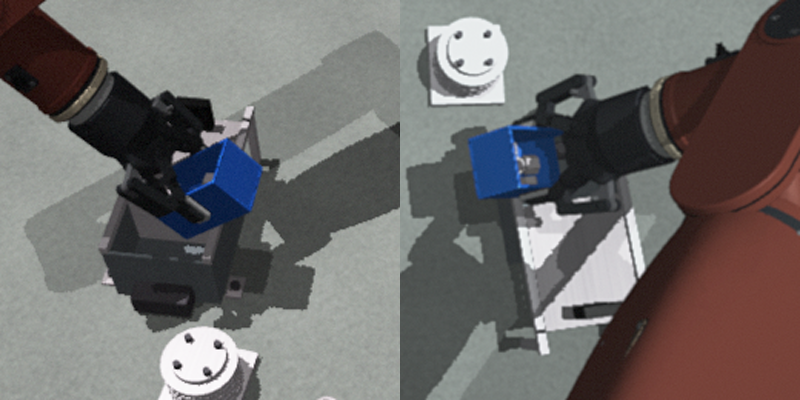

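Run:
```python
from h import *
for tip,lz,ly in ((50,.13,.02),(60,.127,.02),(70,.124,.02),(78,.122,.02)):
    p,r=pp(ly,lz,tip)
    print(tip,move_l(p,feed=.03,rotation=r)); hold(.2)
hold(.4)
o=observe();print(o['opening'],o['ft_force'],o['time_s'])
shot('scene','s7');shot('top','t7')
s=cv2.imread('pics/s7.png');t=cv2.imread('pics/t7.png')
cv2.imwrite('pics/c9.png',np.hstack([cv2.resize(s[80:340,80:340],(400,400),interpolation=2),cv2.resize(t[120:380,350:610],(400,400),interpolation=2)]))
```

```text
50 False
60 False
70 False
78 False
0.0630625816969786 [-0.43814111 -0.63125664 -0.95943416] 37.3833
```

View pics/c9.png

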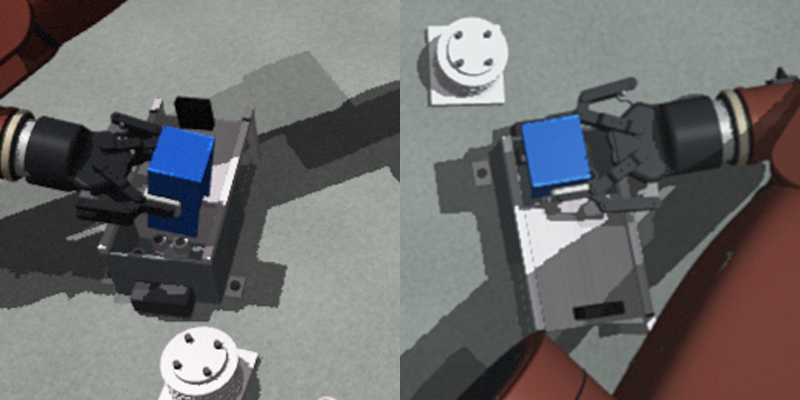

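Run:
```python
from h import *
p,r=pp(.02,.2,75); move_l(p,feed=.12,rotation=r)
p,r=pp(.03,.26,30); move_l(p,feed=.12,rotation=r)
p,r=pp(.03,.26,0); move_l(p,feed=.12,rotation=r)
movep([.585,.287,.25],down(np.deg2rad(80.6)))
o=observe();print(o['opening'],o['ft_force'],o['time_s'])
shot('scene','s8');shot('top','t8')
s=cv2.imread('pics/s8.png');t=cv2.imread('pics/t8.png')
cv2.imwrite('pics/c10.png',np.hstack([cv2.resize(s[170:300,130:260],(400,400),interpolation=2),cv2.resize(t[180:300,400:520],(400,400),interpolation=2)]))
```

```text
0.06321955794870981 [ 0.98365727  0.11600798 -0.88531521] 41.6
```

View pics/c10.png

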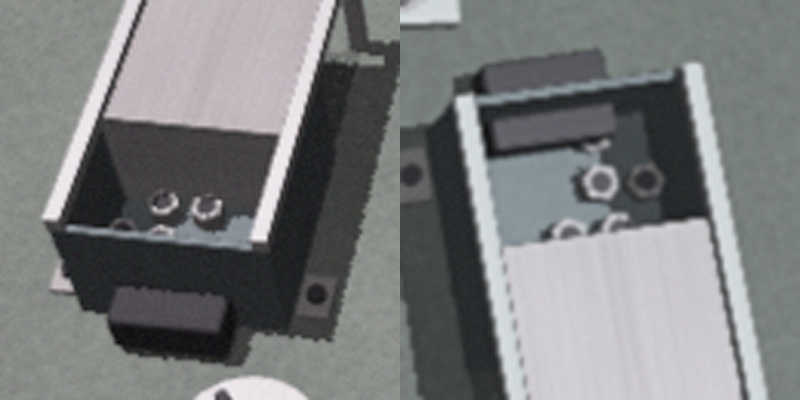

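View pics/s8.png

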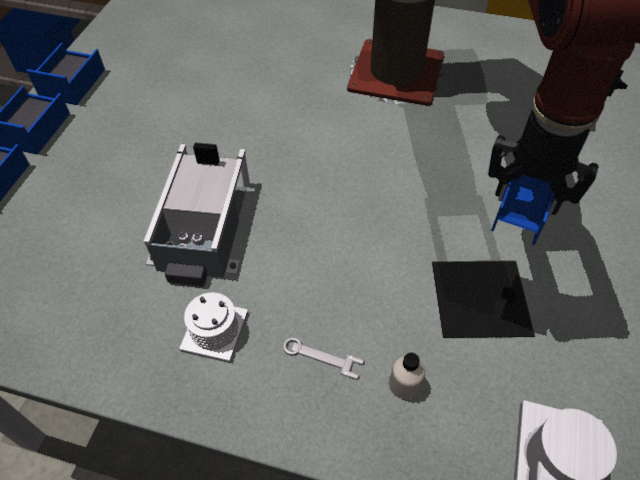

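View pics/t8.png

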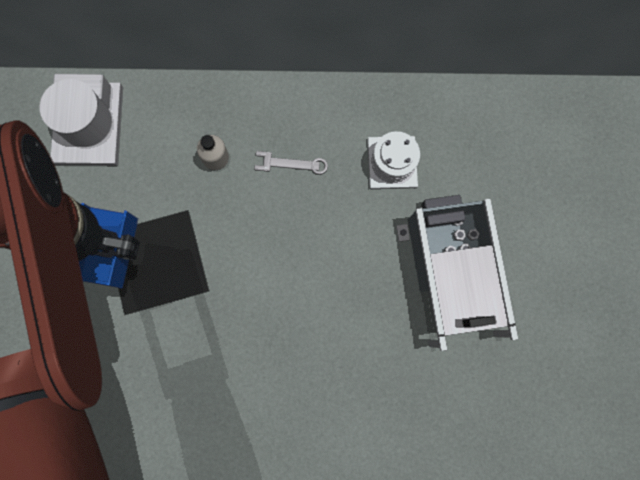

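Run:
```python
from h import *
c=[.595,.275]
movep([*c,.12],down(np.deg2rad(80.6)))
move_l([*c,.03],feed=.1)
print(move_l([*c,.014],feed=.02,max_force=8)); print(observe()['eef_pos'])
gripper_to(.085,70); move_l([*c,.2],feed=.15)
h=np.array([.4866,-.2873])
movep([.45,-.1,.3],down(MYAW))
print(scoop()); shot('scene','s9');shot('top','t9'); print(observe()['time_s'])
```

```text
True
[0.59483408 0.27498985 0.01570273]
top (array([594.7, 273.1]), array([ 65.6, 103.4]), 80.23) 510
scene (array([595.2, 274.8]), array([ 63.9, 110.5]), 80.39) 407
[((array([594.7, 273.1]), array([ 65.6, 103.4]), 80.23), 510), ((array([595.2, 274.8]), array([ 63.9, 110.5]), 80.39), 407)]
47.475
```

View pics/s9.png

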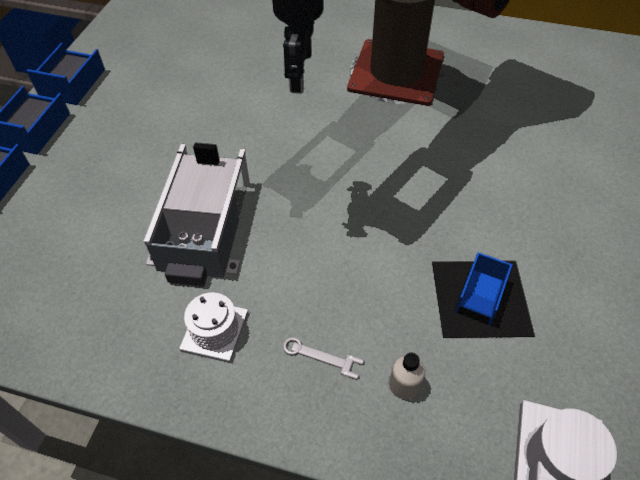

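Run:
```python
from h import *
h=np.array([.487,-.2873])
j=best_j(*h,[MYAW,MYAW+np.pi,MYAW-np.pi])
movep([*h,.22],down(j)); gripper_to(.06,80)
print(move_l([*h,.100],feed=.1,max_force=15))
gripper_to(0,80); o=observe(); p=np.array(o['eef_pos']); print(o['opening'],p)
d=.083*np.array([np.cos(MYAW),np.sin(MYAW)])
print(move_l([p[0]+d[0],p[1]+d[1],p[2]],feed=.04,max_force=35))
o=observe(); print(o['opening'],o['eef_pos'],o['ft_force'],o['time_s'])
gripper_to(.06); e=o['eef_pos']; move_l([e[0],e[1],.22],feed=.2)
movep([.4,.1,.35],down(0)); hold(.5)
scoop(); shot('scene','s10');shot('top','t10')
for n,f in (('scene','s10'),('top','t10')):
    W=cloud(n,np.load(f'pics/{f}.npy'))
    R=W[(W[...,0]>.4)&(W[...,0]<.62)&(W[...,1]<-.2)&(W[...,1]>-.36)&(W[...,2]>.118)&(W[...,2]<.15)]; print(rect(R),len(R))
```

```text
False
0.012825908969510597 [ 0.48711548 -0.28741048  0.10047877]
False
0.012651906553751069 [ 0.56746053 -0.27533068  0.1004856 ] [-9.11723532 -0.1211905   7.87106393] 52.75
top (array([594.7, 273.1]), array([ 66. , 103.2]), 80.3) 508
scene (array([595.2, 274.8]), array([ 64. , 107.3]), 80.4) 416
(array([ 567.5, -274.3]), array([17.4, 44.6]), 6.17) 286
(array([ 567. , -276.3]), array([14. , 44.8]), 8.74) 259
```

View pics/s10.png

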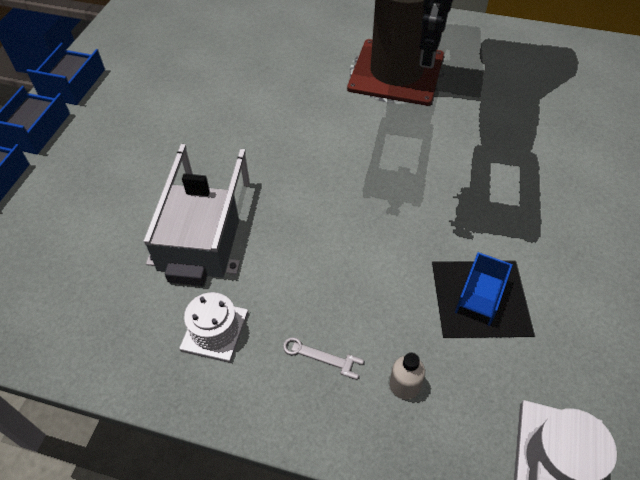

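View pics/t10.png

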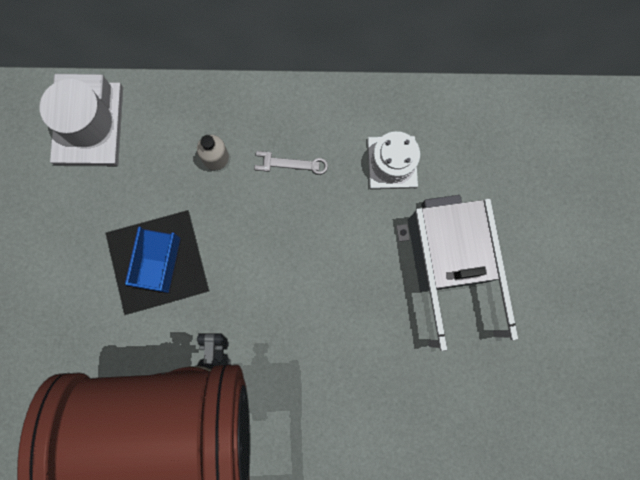

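```bash
python3 -c "
from h import *
print(job_done(), observe()['time_s'])"
```

```text
the job is handed in; nothing more can be done
the job is handed in; nothing more can be done
```

The job is done and handed in, at about 54 s on the robot's clock; the hand-in reported no verdict.

- **Nuts:** Two loose nuts were on the bench. I put both in the scoop with the three already there.
- **Gate and pour:** I pulled the gate open about 79–80 mm and tipped the scoop to 78° over the rear compartment. I then set the scoop back on its mat and pushed the gate shut.
- **Nuts after the pour:** In the pictures taken before closing the gate, all five nuts lay in the rear compartment and none were on the bench. The shut gate hides them, so I could not check again afterwards.
- **Gate shut:** The handle ended about 2 mm further in than where it started. The closing push finished its full travel and did not trip its force stop, so the shut position rests on the pictures, which show the plate flush.
- **Scoop:** It is empty and upright, within a few millimetres of the mat's centre.
- **Bystanders:** The oil bottle, wrench and engine cylinder look unmoved in the last pictures.

No check failed. The two cameras disagreed by about 2 mm, which is within their stated calibration.

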